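# Brake lever check on the stop carriage

## Task

Check the red brake lever of the stop carriage: with the outside of your fingers, gently push it in towards the black grab bar until it will go no farther, hold it there for two seconds to see that it stops short of the bar, then let it swing all the way back out. Then log the check by pressing the green button on the grey check box fully down with a fingertip and letting it come up again. Do not touch the grab bar or press the red button, and grip, lift or shift nothing: the loose things stay where they are.

Things in the scene. Friction and masses are not known exactly. Their poses are not given: they have to be found in the camera images.
- carriage: The stop carriage, bolted down: grey block 95 x 190 mm, top 56 mm above the table, on an aluminium rail 75 x 260 x 22 mm. Origin: centre of the underside, on the table. Its +x points from the lever side to the far side of the grab bar (the direction in which the lever is pressed), its y runs along the grab bar, z is up. Its yaw varies by up to 0.4 rad; it can stand left or right of the check box.
- grab_bar: Black round grab bar, 22 mm diameter, on two posts of the same bar. Its frame coincides with carriage; the bar runs along y from -85 to +85 mm at x = 0, its axis 115 mm above the table.
- bar_mid (a point): Middle of the grab bar, on its axis, 115 mm above the table; axes as carriage.
- lever_pivot (a point): Centre of the lever's vertical pivot, 115 mm above the table, at x -30, y +85 mm from the carriage's origin, on a dark steel bracket 44 x 26 mm (x, y) reaching up to 104 mm above the table. Axes as carriage.
- brake_lever (a joint): Angle of the red brake lever, rad: 0 = at rest, swung out; it grows as the lever is pressed towards the bar and stops at 0.38, when the lever is parallel to the bar with 12 mm of clear gap between them. Spring return: pressing at lever_pad takes about 2 N at first and about 6 N at the stop; released, it swings back to 0.
- lever_pad (a point): The place to press: on the outer face of the lever (away from the bar), 105 mm from the pivot, half-way up the blade, 115 mm above the table. Moves with the lever. At rest its axes are those of the carriage; they turn with the lever.
- lever_end (a point): Free end of the lever: a flat red blade 145 mm long from the pivot to this point on its centre line, 12 mm thick, 22 mm tall (104 to 126 mm above the table, free space below it down to the carriage block), with a round end of 16 mm diameter. At rest it points from the pivot along the carriage's -y, turned 0.38 rad away from the bar, towards the carriage's -x.
- check_box: Grey check box, bolted down, 100 x 170 x 50 mm (x, y, z), with a white top plate and two push buttons side by side along its y, 80 mm apart. Origin: centre of the underside. Yaw varies by up to 0.4 rad.
- ok_button_top (a point): Centre of the top face of the green button (32 mm diameter), facing up; moves down with the button. On the box's +y side.
- ok_button (a joint): Travel of the green button, m: 0 = up, 0.006 = fully down; springs back, about 5 N when fully down.
- fault_button_top (a point): Centre of the top face of the red button, same size, on the box's -y side. Not to be pressed.
- fault_button (a joint): Travel of the red button, m: 0 = up, 0.006 = fully down.
- offcut_mid (a point): Bystander: pale pine offcut block, 45 x 75 x 35 mm. Point half-way up its middle.
- batten_mid (a point): Bystander: brown wooden batten lying flat in front of (robot side of) the carriage, 28 x 160 x 16 mm. Point half-way up its middle.
- pencil_mid (a point): Bystander: green flat carpenter's pencil, 8 x 182 x 8 mm, lying in front of the check box. Point half-way up its middle (middle of its length).
- glue_mid (a point): Bystander: white glue bottle, 54 mm diameter, 115 mm tall. Point half-way up its middle.
- screw_jar_mid (a point): Bystander: amber screw jar, 60 mm diameter, 75 mm tall. Point half-way up its middle.
- tape_mid (a point): Bystander: paper-coloured roll of tape lying flat, 80 mm outside diameter, 25 mm tall. Point half-way up its middle.
- mallet_mid (a point): Bystander: wooden mallet lying down at the back, 295 mm long, head 50 x 100 x 60 mm. Point half-way up its middle (middle of its length).

How it is judged:
On the way, in this order (a step that is already met when the one before it is completed fails the run):
1. the lever is held in against its stop by the fingers (value of joint brake_lever above 0.355 rad and contact force between the fingers and brake_lever above 1.5 N), for 1 s.
2. the lever has swung back out (value of joint brake_lever below 0.03 rad), for 0.1 s.
3. the green button is pressed down by the fingers (value of joint ok_button above 0.0048 m and contact force between the fingers and ok_button above 1 N), for 0.05 s.
At the end, for the whole second after the job is handed in: The lever was held at its stop (within 0.025 rad) for at least 1 s and swung back to rest (under 0.03 rad), then the green button was pressed at least 4.8 of its 6 mm; now lever and both buttons are back at rest (buttons within 1 mm) and every loose thing is within 15 mm of where it started (value of joint brake_lever below 0.03 rad and value of joint each of ok_button, fault_button below 0.001 m and distance of each of offcut_mid, batten_mid, pencil_mid, glue_mid, screw_jar_mid, tape_mid, mallet_mid from where it was at the start of the episode below 0.015 m); the robot touches nothing.
It fails at once if the grab bar is touched or gripped (over 3 N) (contact force between any of the fingers, the arm and grab_bar above 3 N).
It fails at once if the lever is rammed (over 45 N) (contact force between the fingers and brake_lever above 45 N).
It fails at once if the red button is pressed (over 3 mm) (value of joint fault_button above 0.003 m).
It fails at once if a loose thing is shifted or lifted by more than 20 mm (distance of any of offcut_mid, batten_mid, pencil_mid, glue_mid, screw_jar_mid, tape_mid, mallet_mid from where it was at the start of the episode above 0.02 m).
It also fails if it takes over 56 s, if anything falls off the work surface, if the arm or the gripper's body presses on something with over 40 N, if the wrist force passes 120 N, or if a joint passes its speed limit or range.

## Robot

A 7-joint arm with a two-finger parallel gripper is mounted at the origin on the work surface. World frame = base frame: x ahead of the robot, y to its left, z up, the work surface at z = 0. Lengths are in m, angles in rad, forces in N, time in s.
With the tool pointing down it reaches from about 0.425 to 0.875 m from the base axis. Payload 4.7 kg.
Tool frame: the origin (TCP) lies between the finger pads; the fingertips stand ctrl.tip_reach ahead of it and the grasp point (between the pads) lies 5 mm behind it (ctrl.tip_reach is the distance from the TCP to the fingertips, in m); z points along the fingers, y is the direction in which the jaws open and shut (so a half turn about z gives the same grasp; the last joint's range is limited). The gripper opens to 87 mm and grips with 3 to 60 N. Pads are 19 mm wide; open, the fingers measure 117 mm over their backs; the gripper's body (75 mm by 190 mm) begins 51 mm behind the grasp point.
Start: joints at [1.362, 0.321, -0.07, 1.45, 0.023, 1.371, -0.057], TCP at [0.144, -0.634, 0.237] pointing down, gripper open.
Joint ranges: [-2.86, 2.86], [-0.3, 2.09], [-1.38, 1.24], [0.06, 2.45], [-1.56, 4.7], [0.09, 2.05], [-2.69, 2.69]. Speed limits (rad/s): [2.57, 2.57, 3.14, 3.14, 3.14, 3.14, 3.14].

## Interface

Orientations are given as a rotation vector (axis times angle).
In Python, from bench import ctrl gives the robot as it stands.
- The arm moves only by the shell command python3 -m handwheel 'ROWS' [FORCE]. ROWS is JSON, a list of rows, each a list of 7 numbers: the shift along the tool's x, y, z in mm, then the turn, a rotation vector about the tool's x, y, z in rad, then the gripper's target within -1 to 1 (shut at 1, half-way at 0, fully open at -1). In form: [[dx, dy, dz, ax, ay, az, grip], ...]. A call has 1 to 12 rows; each row is the pose to reach, as a shift and turn from the pose commanded when the call began, along the tool's axes at that moment; what a row does not reach only later rows make up. A row lasts 1/8 s, in which the tool goes at most 62.5 mm and 10.7 degrees, less where a joint would pass 70% of its speed; a pose out of reach is approached as far as the arm can. A call with a gripper value outside its range is refused whole. The fingers move at their own pace and stop on an object; FORCE is the grip in N (left out, the last holds). Time passes only in rows, so rows that repeat a pose let the fingers close. It gives the time, the measured TCP pose, the force and the opening at its end, in the units of the state.
- ctrl.get_state(): the state, without advancing time (a new reading comes with each control period).
- ctrl.get_image(name): name is "side" or "top" or "wrist"; returns the picture (420x560x3 uint8, red, green, blue); there is no depth.
- ctrl.camera_model(name): a dict with "mtx" (3x3 intrinsics, pixels), "xyz" and "orientation" of the camera in the world. Camera axes: x right, y up, looking along -z (the intrinsics and any distortion apply to the point x, -y, -z); pixel columns grow to the right and rows downward; lengths in m; the calibration is good to about 2 mm. The wrist camera is an equidistant fisheye: a pixel r from the principal point sees the ray r / f radians off the axis. A picture is of the moment at which its call begins: read the wrist's pose just before it. camera_model takes no time and is no camera call; for the wrist camera it gives the pose at the moment of the call.
- ctrl.close_job(): hands the job in, once; it reports no verdict.
The state is a dict: "time": time; "joint_positions": joint angles; "qd": joint speeds; "joint_torque": joint torques, N m; "position": TCP position; "tool_rot": TCP orientation; "ft_force": force on the tool from outside, world axes, zero at the start; "torque": the same for the moment, N m; "grip_width": opening from 0.0 (shut) to 1.0 (fully open).
Only numpy, scipy, OpenCV 4.12 (cv2) and the standard library are available. Lean on these libraries where they do the work, as an engineer would, in place of code of your own. Each camera call takes 0.05 s, during which the arm holds its last target.

## Working session

There is one attempt and no reset: what is moved stays moved. The work goes in short steps, Python scripts to look and compute and a shell command to move; the robot and the scene stay as the last step left them, time stands still between calls to the robot, and variables do not carry over. Pictures are saved under pics/ and viewed, and the job is handed in when it is done.

```bash
ls; mkdir -p pics; python3 - <<'E'
from bench import ctrl
import cv2
s=ctrl.get_state();print({k:s[k] for k in('time','position','tool_rot','ft_force','grip_width')},ctrl.tip_reach)
for n in('top','side'):
    cv2.imwrite(f'pics/{n}0.png',ctrl.get_image(n)[:,:,::-1]);print(n,ctrl.camera_model(n))
E
```

```text
pics
{'time': 0.0, 'position': array([ 0.14346343, -0.63344644,  0.23548428]), 'tool_rot': array([-3.12029268e+00, -3.49125939e-01,  4.73440683e-04]), 'ft_force': array([ 0.10333443,  0.25086083, -0.5625888 ]), 'grip_width': 1.0011791511428607} 0.014
top {'mtx': array([[464.02728262,   0.        , 281.57243449],
       [  0.        , 464.02728262, 211.57406214],
       [  0.        ,   0.        ,   1.        ]]), 'xyz': array([0.50424665, 0.00892905, 0.99847442]), 'orientation': array([ 0.03729547, -0.06663766, -1.59704082])}
side {'mtx': array([[522.01971287,   0.        , 273.22728995],
       [  0.        , 522.01971287, 213.64074595],
       [  0.        ,   0.        ,   1.        ]]), 'xyz': array([0.17217794, 0.77196466, 0.78968236]), 'orientation': array([ 0.29650323, -1.18456817, -2.43579976])}
```

View pics/top0.png

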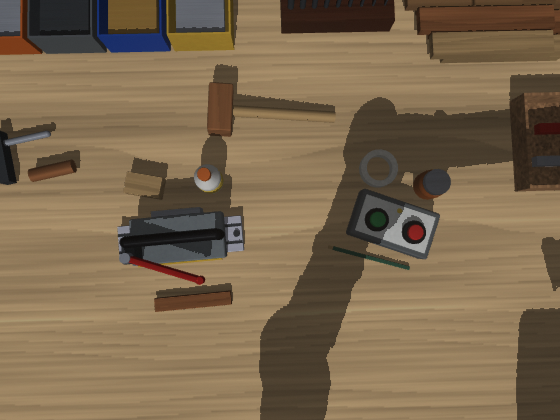

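View pics/side0.png

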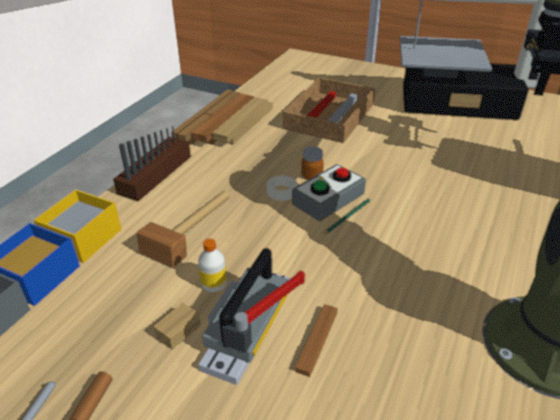

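The top view shows the carriage on the left, with the lever pivot at about (125,258), its free end at (201,280) and the bar from (125,241) to (219,234). The box is on the right, with the green button at (376,219) and the red at (414,232). The batten lies at about (193,300) and the pencil at (370,258). Next I'll turn these into positions.

```bash
cat > h.py <<'E'
import numpy as np,cv2
from scipy.spatial.transform import Rotation as R
from bench import ctrl
def ray(cam,uv):
    m=ctrl.camera_model(cam);K=m['mtx'];d=np.array([(uv[0]-K[0,2])/K[0,0],-(uv[1]-K[1,2])/K[1,1],-1])
    return m['xyz'],R.from_rotvec(m['orientation']).apply(d)
def onz(cam,uv,z):
    o,d=ray(cam,uv);return o+d*(z-o[2])/d[2]
def tri(a,b):
    o1,d1=ray('top',a);o2,d2=ray('side',b)
    t=np.linalg.lstsq(np.c_[d1,-d2],o2-o1,rcond=None)[0]
    p,q=o1+t[0]*d1,o2+t[1]*d2;return (p+q)/2,np.linalg.norm(p-q)
def proj(cam,p):
    m=ctrl.camera_model(cam);K=m['mtx'];c=R.from_rotvec(m['orientation']).inv().apply(np.asarray(p)-m['xyz'])
    return K[0,0]*c[0]/-c[2]+K[0,2],K[1,1]*-c[1]/-c[2]+K[1,2]
E
python3 - <<'E'
from h import *
np.set_printoptions(precision=4,suppress=True)
for n in('top','side'):
    im=cv2.imread(f'pics/{n}0.png');h=cv2.cvtColor(im,cv2.COLOR_BGR2HSV)
    red=((h[...,0]<5)|(h[...,0]>175))&(h[...,1]>190)&(h[...,2]>70)
    grn=(h[...,0]>50)&(h[...,0]<90)&(h[...,1]>90)
    for nm,m in(('red',red),('grn',grn)):
        k,l,st,c=cv2.connectedComponentsWithStats(m.astype(np.uint8))
        for i in range(1,k):
            if st[i,4]>40:
                r=cv2.minAreaRect(np.argwhere(l==i)[:,::-1].astype(np.float32))
                print(n,nm,st[i],c[i],r)
                if n=='top':print('   z.126',[onz(n,p,.115) for p in cv2.boxPoints(r)],'z.06',onz(n,c[i],.06))
    crop=im[190:330,100:260] if n=='top' else im[230:390,180:350]
    cv2.imwrite(f'pics/{n}c.png',cv2.resize(crop,None,fx=4 if n=='top' else 3.7,fy=4 if n=='top' else 3.7,interpolation=cv2.INTER_CUBIC))
cv2.imwrite('pics/boxc.png',cv2.resize(cv2.imread('pics/top0.png')[140:280,320:470],None,fx=4,fy=4,interpolation=cv2.INTER_CUBIC))
E
```

```text
top red [409 225  14  15 167] [415.3593 232.0299] ((415.5, 232.0), (14.0, 13.0), 90.0)
   z.126 [array([ 0.5302, -0.2515,  0.115 ]), array([ 0.5295, -0.2765,  0.115 ]), array([ 0.5028, -0.2752,  0.115 ]), array([ 0.5035, -0.2502,  0.115 ])] z.06 [ 0.5172 -0.28    0.06  ]
top red [130 258  74  26 393] [167.2926 270.7608] ((166.5209503173828, 270.92498779296875), (76.22740173339844, 6.855082988739014), 15.610989570617676)
   z.126 [array([0.4711, 0.2819, 0.115 ]), array([0.4834, 0.2784, 0.115 ]), array([0.441, 0.141, 0.115]), array([0.4287, 0.1447, 0.115 ])] z.06 [0.4533 0.2226 0.06  ]
top grn [370 212  16  15 191] [377.4084 219.0681] ((377.5, 219.0), (14.0, 15.0), 90.0)
   z.126 [array([ 0.5571, -0.1776,  0.115 ]), array([ 0.5563, -0.2064,  0.115 ]), array([ 0.5295, -0.2053,  0.115 ]), array([ 0.5303, -0.1765,  0.115 ])] z.06 [ 0.5456 -0.2037  0.06  ]
top grn [366 256  43  14 115] [386.7652 262.0609] ((387.1161804199219, 262.0643615722656), (43.931480407714844, 2.76987361907959), 14.931416511535645)
   z.126 [array([ 0.4702, -0.1656,  0.115 ]), array([ 0.4752, -0.1671,  0.115 ]), array([ 0.4515, -0.2473,  0.115 ]), array([ 0.4465, -0.2457,  0.115 ])] z.06 [ 0.4582 -0.2191  0.06  ]
side red [310  92  26  25 173] [322.341  104.3699] ((322.7500305175781, 104.24999237060547), (7.071067810058594, 33.23401641845703), 45.0)
side red [336 169  13   9  84] [342.2738 172.6548] ((342.0, 173.0), (8.0, 12.0), 90.0)
side red [247 272  57  50 612] [274.7026 296.1176] ((275.06488037109375, 295.9119873046875), (9.678257942199707, 71.75093078613281), 53.498558044433594)
side grn [312 181  16  11 128] [319.5859 185.8438] ((319.5, 186.0), (10.0, 15.0), 90.0)
side grn [328 200  41  31  78] [347.9487 214.8718] ((347.9229736328125, 214.89859008789062), (1.7197097539901733, 49.99897766113281), 52.76516342163086)
```

View pics/topc.png

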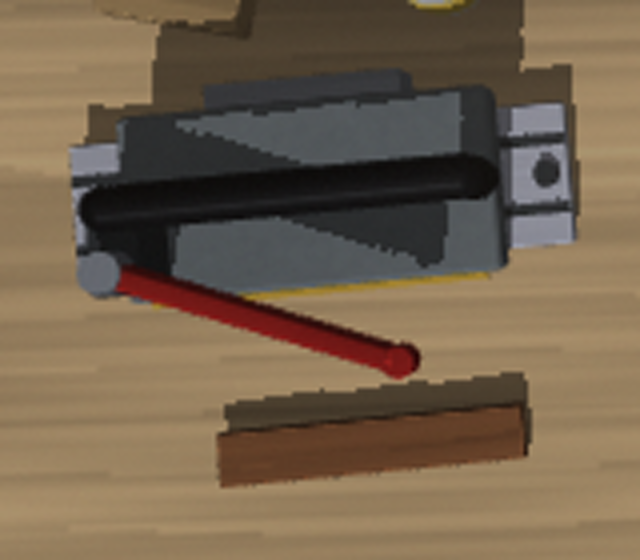

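View pics/sidec.png

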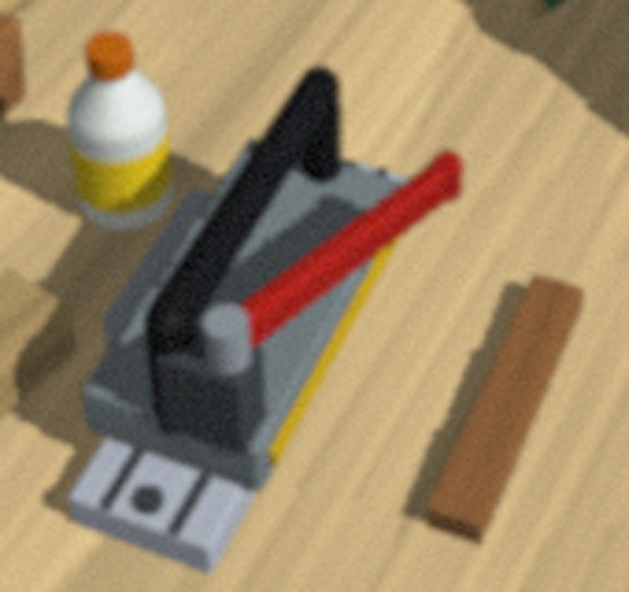

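View pics/boxc.png

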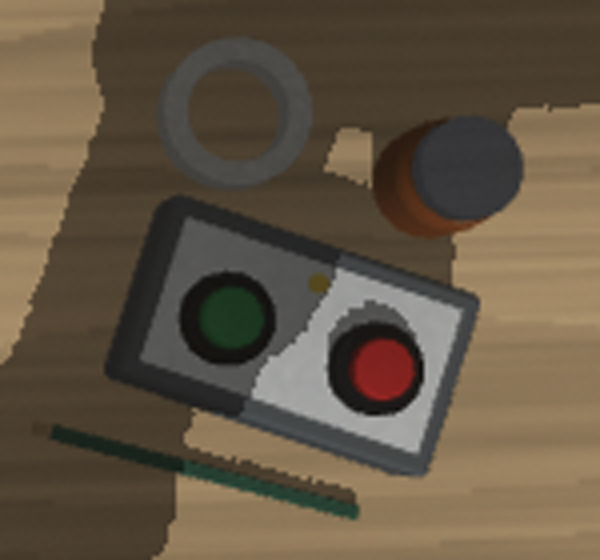

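```bash
python3 - <<'E'
from h import *
np.set_printoptions(precision=4,suppress=True)
print('green',tri((377.4,219.07),(319.6,185.8)),'red',tri((415.36,232.03),(342.3,172.7)))
# side crop scale 3.7 offs (180,230)
s=lambda x,y:(180+x/3.7,230+y/3.7); t=lambda x,y:(100+x/4,190+y/4)
print('cap',tri(t(99,273),s(225,320)),'levend',tri(t(402,359),s(449,168)))
e=onz('top',t(402,359),.126);p=onz('top',t(99,273),.13);print(e,p,np.linalg.norm((e-p)[:2]))
b1=onz('top',t(97,208),.12);b2=onz('top',t(480,176),.12);print('bar',b1,b2,np.linalg.norm(b1-b2))
yaw=np.arctan2(*(-(b1-b2)[0],(b1-b2)[1]));print('bar yaw',yaw)
d=(e-p);print('lever yaw',np.arctan2(-(-d[0]),-d[1]), 'expected lever=yaw dir -y turned .38')
a=yaw;X=np.array([np.cos(a),np.sin(a)]);Y=np.array([-X[1],X[0]])
mid=(b1+b2)[:2]/2;print('mid',mid,'pivot in carr',((p[:2]-mid)@X,(p[:2]-mid)@Y),'end in carr',((e[:2]-mid)@X,(e[:2]-mid)@Y),'expect end',(-30-145*np.sin(.38),85-145*np.cos(.38)))
print('batten',[onz('top',t(*q),.016) for q in((218,434),(524,405),(527,457),(221,487))])
print('pencil',onz('top',(332.5,247.5),.008),onz('top',(409,268),.008))
E
```

```text
green (array([ 0.547 , -0.2023,  0.0631]), np.float64(0.003388613250893895)) red (array([ 0.5182, -0.2782,  0.0643]), np.float64(0.0023149536198734115))
cap (array([0.4839, 0.2867, 0.1267]), np.float64(0.003627605654098131)) levend (array([0.4386, 0.1478, 0.1181]), np.float64(0.001481408223236889))
[0.4385 0.1462 0.126 ] [0.4824 0.2848 0.13  ] 0.14538176039409517
bar [0.5126 0.2888 0.12  ] [0.5227 0.1091 0.12  ] 0.17993924523878374
bar yaw 0.05631688866711643
lever yaw -0.3065986056249466 expected lever=yaw dir -y turned .38
mid [0.5176 0.1989] pivot in carr (np.float64(-0.030340704527633856), np.float64(0.08772489586493595)) end in carr (np.float64(-0.08195142341751264), np.float64(-0.0481875390001492)) expect end (np.float64(-83.7834680648825), np.float64(-49.656372158593996))
batten [array([0.3942, 0.2598, 0.016 ]), array([0.4045, 0.1002, 0.016 ]), array([0.3775, 0.0992, 0.016 ]), array([0.3668, 0.2585, 0.016 ])]
pencil [ 0.4898 -0.1169  0.008 ] [ 0.4417 -0.2788  0.008 ]
```

The checks agree with the given sizes: lever length 145 mm, lever angle as expected, and carriage yaw about 0.06. I'll write a helper that turns world targets into tool shifts, then move to the waypoints with the fingers shut.

```bash
cat >> h.py <<'E'
A=.06;O=np.array([.517,.199]);X=np.array([np.cos(A),np.sin(A)]);Y=np.array([-X[1],X[0]])
def carr(x,y):return O+X*x/1000+Y*y/1000
def delta(*targets):
    s=ctrl.get_state();r=R.from_rotvec(s['tool_rot'])
    print('pos',s['position'].round(4),'F',s['ft_force'].round(2),'t',round(s['time'],2),'grip',round(s['grip_width'],2),'toolx',r.as_matrix()[:,0].round(3),'toolz',r.as_matrix()[:,2].round(3),'carr',(np.array([X,Y])@(s['position'][:2]-O)*1000).round(1))
    for t in targets:print(np.round(t,3),'->',(r.inv().apply(np.array(t)-s['position'])*1000).round(1))
E
python3 - <<'E'
from h import *
p=carr(-115,-8)
delta((.42,-.30,.237),(.46,0,.237),(*p,.237))
E
```

```text
pos [ 0.1435 -0.6335  0.2356] F [-0.29 -0.31 -0.71] t 0.1 grip 1.0 toolx [ 0.975  0.221 -0.   ] toolz [-0.     0.002 -1.   ] carr [-422.8 -808.6]
[ 0.42  -0.3    0.237] -> [ 343.4 -264.1   -1. ]
[0.46  0.    0.237] -> [ 4.487e+02 -5.479e+02 -5.000e-01]
[0.403 0.184 0.237] -> [ 4.335e+02 -7.401e+02 -2.000e-01]
```

```bash
python3 -m handwheel '[[43,-33,0,0,0,0.02,1],[86,-66,0,0,0,0.04,1],[129,-99,0,0,0,0.06,1],[172,-132,0,0,0,0.08,1],[215,-165,0,0,0,0.1,1],[258,-198,0,0,0,0.12,1],[301,-231,0,0,0,0.14,1],[343,-264,0,0,0,0.16,1],[369,-310,0,0,0,0.16,1],[395,-360,0,0,0,0.16,1],[420,-410,0,0,0,0.16,1],[430,-460,0,0,0,0.16,1]]' 40
python3 - <<'E'
from h import *
p=carr(-115,-8)
delta((.46,0,.237),(*p,.237))
E
```

```text
time: 1.6
position: [0.4617, -0.0879, 0.2363]
tool_rot: [-3.139, -0.101, -0.0]
ft_force: [-0.1, 1.0, 0.1]
grip_width: 0.004
pos [ 0.4617 -0.0879  0.2363] F [-0.07  0.96  0.1 ] t 1.6 grip 0.0 toolx [0.998 0.064 0.   ] toolz [ 0.     0.001 -1.   ] carr [ -72.4 -283.1]
[0.46  0.    0.237] -> [  4.  -87.8  -0.7]
[0.403 0.184 0.237] -> [ -41.4 -275.2   -0.6]
```

```bash
python3 -m handwheel '[[0,-45,0,0,0,0,1],[-5,-90,0,0,0,0,1],[-15,-135,0,0,0,0,1],[-25,-180,0,0,0,0,1],[-35,-225,0,0,0,0,1],[-41,-275,0,0,0,0,1],[-41,-275,30,0,0,0,1],[-41,-275,70,0,0,0,1],[-41,-275,100,0,0,0,1],[-41,-275,127,0,0,0,1],[-41,-275,127,0,0,0,1],[-41,-275,127,0,0,0,1]]'
python3 - <<'E'
from h import *
delta()
for n in('top','side','wrist'): cv2.imwrite(f'pics/{n}1.png',ctrl.get_image(n)[:,:,::-1])
E
```

```text
time: 3.1
position: [0.4036, 0.1819, 0.1103]
tool_rot: [-3.14, -0.099, -0.001]
ft_force: [0.9, -0.0, 0.2]
grip_width: 0.004
pos [0.4036 0.1819 0.1103] F [ 0.85 -0.04  0.2 ] t 3.1 grip 0.0 toolx [0.998 0.063 0.001] toolz [ 0.001  0.    -1.   ] carr [-114.2  -10.3]
```

View pics/side1.png

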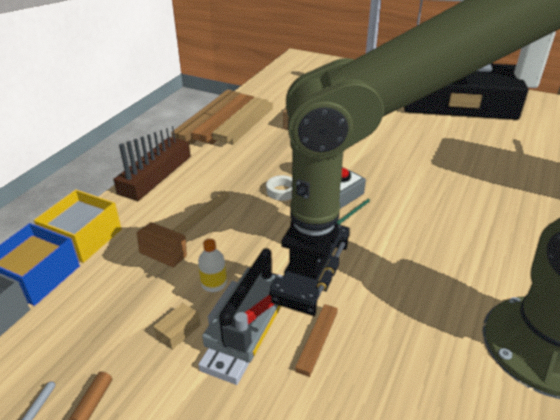

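View pics/wrist1.png

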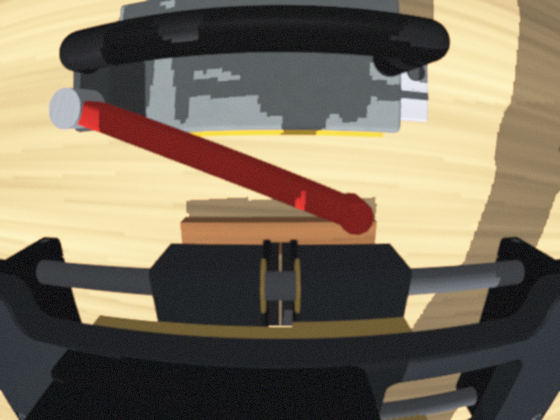

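The wrist view shows the shut fingertips at about (280,290), with the lever ahead from (90,110) to (357,215). They are lined up near the pad. Now I'll push slowly.

```bash
python3 -m handwheel '[[8,0,0,0,0,0,1],[16,0,0,0,0,0,1],[22,0,0,0,0,0,1],[27,0,0,0,0,0,1],[32,0,0,0,0,0,1],[37,0,0,0,0,0,1],[42,0,0,0,0,0,1],[46,0,0,0,0,0,1],[50,0,0,0,0,0,1],[50,0,0,0,0,0,1]]'
python3 - <<'E'
from h import *
delta()
for n in('wrist',): cv2.imwrite(f'pics/{n}2.png',ctrl.get_image(n)[:,:,::-1])
E
```

```text
time: 4.5
position: [0.453, 0.1846, 0.1093]
tool_rot: [3.14, 0.098, -0.001]
ft_force: [-3.8, -2.4, -0.6]
grip_width: 0.003
pos [0.453  0.1846 0.1093] F [-3.77 -2.39 -0.56] t 4.5 grip 0.0 toolx [ 0.998  0.063 -0.001] toolz [-0.001 -0.    -1.   ] carr [-64.8 -10.6]
```

View pics/wrist2.png

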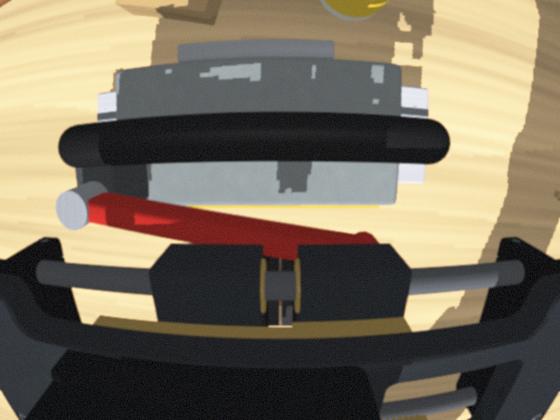

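The fingers are in contact, with about 4 N, and the lever is part-way in. I'll keep going.

```bash
python3 -m handwheel '[[4,0,0,0,0,0,1],[8,0,0,0,0,0,1],[11,0,0,0,0,0,1],[14,0,0,0,0,0,1],[14,0,0,0,0,0,1]]'; python3 -m handwheel '[[2,0,0,0,0,0,1],[2,0,0,0,0,0,1]]';python3 -m handwheel '[[2,0,0,0,0,0,1],[2,0,0,0,0,0,1]]'
python3 - <<'E'
from h import *
delta()
for n in('wrist',): cv2.imwrite(f'pics/{n}3.png',ctrl.get_image(n)[:,:,::-1])
E
```

```text
time: 5.18
position: [0.4666, 0.1843, 0.1093]
tool_rot: [3.138, 0.097, -0.002]
ft_force: [-5.2, -4.5, 0.8]
grip_width: 0.004
time: 5.42
position: [0.4685, 0.1843, 0.1092]
tool_rot: [3.138, 0.097, -0.003]
ft_force: [-5.1, -4.6, 2.0]
grip_width: 0.007
time: 5.68
position: [0.4704, 0.1844, 0.1092]
tool_rot: [3.138, 0.097, -0.003]
ft_force: [-6.3, -4.7, -0.2]
grip_width: 0.004
pos [0.4704 0.1844 0.1092] F [-6.29 -4.74 -0.22] t 5.67 grip 0.0 toolx [ 0.998  0.062 -0.002] toolz [-0.002 -0.003 -1.   ] carr [-47.4 -11.8]
```

View pics/wrist3.png

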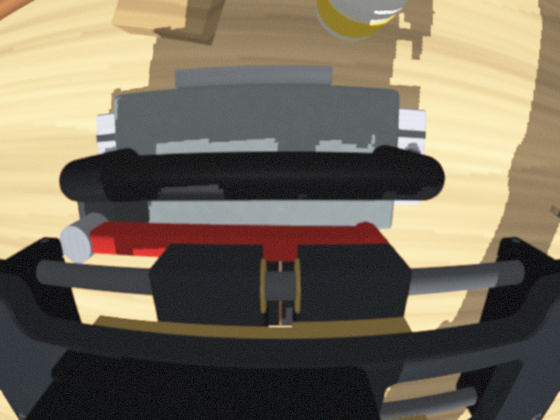

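The lever is now nearly parallel to the bar. I'll go on in small steps until the force rises and the motion stalls.

```bash
for i in 1 2; do python3 -m handwheel '[[2,0,0,0,0,0,1],[2,0,0,0,0,0,1]]'|sed -n '1,2p;4p'; done
```

```text
time: 5.98
position: [0.472, 0.1846, 0.1092]
ft_force: [-6.3, -4.8, 1.1]
time: 6.22
position: [0.4723, 0.1846, 0.1091]
ft_force: [-10.9, -6.2, 6.7]
```

The motion stalls at 0.472, where the stop was predicted, and the force has jumped. I'll add a little and hold there for over 2 s.

```bash
python3 -m handwheel '[[1,0,0,0,0,0,1],[1,0,0,0,0,0,1],[1,0,0,0,0,0,1],[1,0,0,0,0,0,1],[1,0,0,0,0,0,1],[1,0,0,0,0,0,1],[1,0,0,0,0,0,1],[1,0,0,0,0,0,1],[1,0,0,0,0,0,1],[1,0,0,0,0,0,1]]'
python3 - <<'E'
from h import *
delta()
for n in('wrist','top'): cv2.imwrite(f'pics/{n}4.png',ctrl.get_image(n)[:,:,::-1])
E
python3 -m handwheel '[[0,0,0,0,0,0,1],[0,0,0,0,0,0,1],[0,0,0,0,0,0,1],[0,0,0,0,0,0,1],[0,0,0,0,0,0,1],[0,0,0,0,0,0,1],[0,0,0,0,0,0,1],[0,0,0,0,0,0,1],[0,0,0,0,0,0,1],[0,0,0,0,0,0,1]]'
```

```text
time: 7.48
position: [0.4725, 0.1846, 0.1091]
tool_rot: [3.135, 0.099, -0.012]
ft_force: [-13.4, -5.6, 8.9]
grip_width: 0.005
pos [0.4725 0.1846 0.1091] F [-13.39  -5.62   8.95] t 7.47 grip 0.01 toolx [ 0.998  0.063 -0.008] toolz [-0.008 -0.005 -1.   ] carr [-45.3 -11.7]
time: 8.82
position: [0.4725, 0.1846, 0.1091]
tool_rot: [3.135, 0.099, -0.012]
ft_force: [-13.2, -5.7, 8.2]
grip_width: 0.004
```

View pics/wrist4.png

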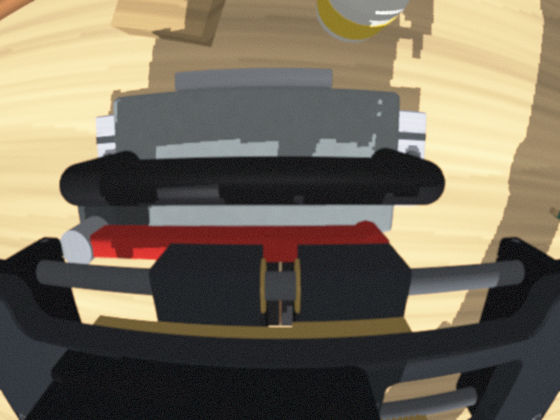

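The lever (rows 225–255) is parallel to the bar (rows 155–203) with a clear gap, and it has been held for about 2.6 s. Now I'll back out.

```bash
python3 -m handwheel '[[-6,0,0,0,0,0,1],[-12,0,0,0,0,0,1],[-18,0,0,0,0,0,1],[-25,0,0,0,0,0,1],[-32,0,0,0,0,0,1],[-39,0,0,0,0,0,1],[-46,0,0,0,0,0,1],[-53,0,0,0,0,0,1],[-60,0,0,0,0,0,1],[-66,0,0,0,0,0,1],[-72,0,0,0,0,0,1],[-72,0,0,0,0,0,1]]'
python3 - <<'E'
from h import *
delta()
for n in('wrist','top'): cv2.imwrite(f'pics/{n}5.png',ctrl.get_image(n)[:,:,::-1])
E
```

```text
time: 10.32
position: [0.4039, 0.1814, 0.1095]
tool_rot: [3.139, 0.099, 0.0]
ft_force: [0.6, 0.2, 0.9]
grip_width: 0.008
pos [0.4039 0.1814 0.1095] F [0.64 0.23 0.9 ] t 10.32 grip 0.01 toolx [0.998 0.063 0.   ] toolz [ 0.    -0.001 -1.   ] carr [-114.   -10.8]
```

View pics/wrist5.png

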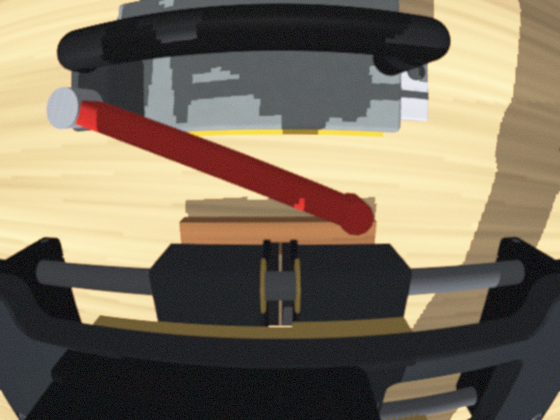

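The lever is back at rest, with its end at (357,215) as it was before the push. Next is the green button.

```bash
python3 - <<'E'
from h import *
delta((.546,-.203,.16))
E
python3 -m handwheel '[[0,0,-35,0,0,0,1],[0,0,-75,0,0,0,1],[0,0,-100,0,0,0,1],[20,50,-100,0,0,0,1],[40,105,-100,0,0,0,1],[60,160,-100,0,0,0,1],[80,215,-100,0,0,0,1],[100,270,-100,0,0,0,1],[110,325,-100,0,0,0,1],[115,375,-100,0,0,0,1],[117,392,-100,0,0,0,1],[117,392,-100,0,0,0,1]]'
python3 - <<'E'
from h import *
delta((.546,-.203,.11),(.546,-.203,.09))
for n in('wrist','top','side'): cv2.imwrite(f'pics/{n}6.png',ctrl.get_image(n)[:,:,::-1])
E
```

```text
pos [0.4044 0.1816 0.1096] F [ 0.82 -0.13 -0.56] t 10.43 grip 0.01 toolx [0.998 0.063 0.001] toolz [ 0.001 -0.    -1.   ] carr [-113.5  -10.6]
[ 0.546 -0.203  0.16 ] -> [117.3 392.7 -50.2]
time: 11.92
position: [0.5454, -0.203, 0.2089]
tool_rot: [-3.139, -0.095, 0.001]
ft_force: [1.1, 0.0, 0.3]
grip_width: 0.008
pos [ 0.5454 -0.203   0.2089] F [1.13 0.03 0.3 ] t 11.93 grip 0.01 toolx [ 0.998  0.061 -0.001] toolz [-0.001  0.001 -1.   ] carr [   4.3 -403. ]
[ 0.546 -0.203  0.11 ] -> [ 0.6  0.2 98.9]
[ 0.546 -0.203  0.09 ] -> [  0.6   0.2 118.9]
```

View pics/wrist6.png

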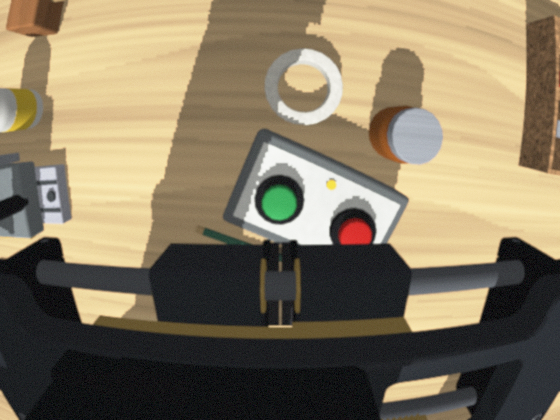

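View pics/top6.png

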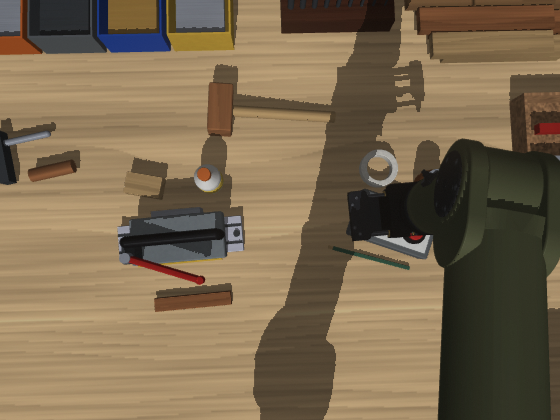

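In the wrist view the green button is at (279,198), in line with the fingertip column at 280. I'll cross-check its position with the fisheye model.

```bash
python3 - <<'E'
from h import *
m=ctrl.camera_model('wrist');K=m['mtx'];print(K[0,0],K[:2,2],m['xyz'])
im=cv2.imread('pics/wrist6.png');h=cv2.cvtColor(im,cv2.COLOR_BGR2HSV)
g=((h[...,0]>60)&(h[...,0]<80)&(h[...,1]>150)&(h[...,2]>100)).astype(np.uint8)
k,l,st,c=cv2.connectedComponentsWithStats(g);i=1+st[1:,4].argmax();print(st[i],c[i])
v=(c[i]-K[:2,2]);r=np.hypot(*v);th=r/K[0,0];u=v/r
d=R.from_rotvec(m['orientation']).apply([np.sin(th)*u[0],-np.sin(th)*u[1],-np.cos(th)])
print(m['xyz']+d*(.064-m['xyz'][2])/d[2])
E
python3 -m handwheel '[[1,0,30,0,0,0,1],[1,0,60,0,0,0,1],[1,0,90,0,0,0,1],[1,0,115,0,0,0,1],[1,0,120,0,0,0,1],[1,0,120,0,0,0,1]]'
```

```text
325.19226210127806 [279.87034748 208.83770821] [ 0.61767826 -0.1947064   0.35652376]
[262 187  34  32 862] [278.82134571 202.41647332]
[ 0.54387981 -0.1986081   0.064     ]
time: 12.82
position: [0.547, -0.2012, 0.0903]
tool_rot: [3.14, 0.101, 0.001]
ft_force: [0.5, 0.6, 0.3]
grip_width: 0.006
```

The wrist camera puts the button within about 4 mm of the first estimate, inside its 16 mm radius. Now I'll press.

```bash
python3 -m handwheel '[[0,0,4,0,0,0,1],[0,0,8,0,0,0,1],[0,0,8,0,0,0,1]]'; for i in 1 2 3; do python3 -m handwheel '[[0,0,2,0,0,0,1],[0,0,2,0,0,0,1]]'|sed -n '2p;4p'; done
```

```text
time: 13.2
position: [0.5477, -0.2022, 0.0825]
tool_rot: [3.139, 0.099, 0.004]
ft_force: [1.6, -0.1, 4.0]
grip_width: 0.004
position: [0.5478, -0.2022, 0.0809]
ft_force: [1.2, 0.7, 7.2]
position: [0.5478, -0.2022, 0.0807]
ft_force: [-3.3, 1.9, 19.2]
position: [0.5479, -0.2022, 0.0805]
ft_force: [-8.1, 3.2, 30.1]
```

```bash
python3 - <<'E'
from h import *
delta()
im=ctrl.get_image('side');cv2.imwrite('pics/side7.png',cv2.resize(im[120:260,250:430,::-1],None,fx=4,fy=4,interpolation=cv2.INTER_CUBIC))
im=ctrl.get_image('wrist');cv2.imwrite('pics/wrist7.png',im[:,:,::-1])
E
```

```text
pos [ 0.5479 -0.2022  0.0805] F [-8.1   3.2  30.11] t 13.95 grip 0.0 toolx [0.998 0.063 0.002] toolz [ 0.002 -0.002 -1.   ] carr [   6.8 -402.3]
```

View pics/side7.png

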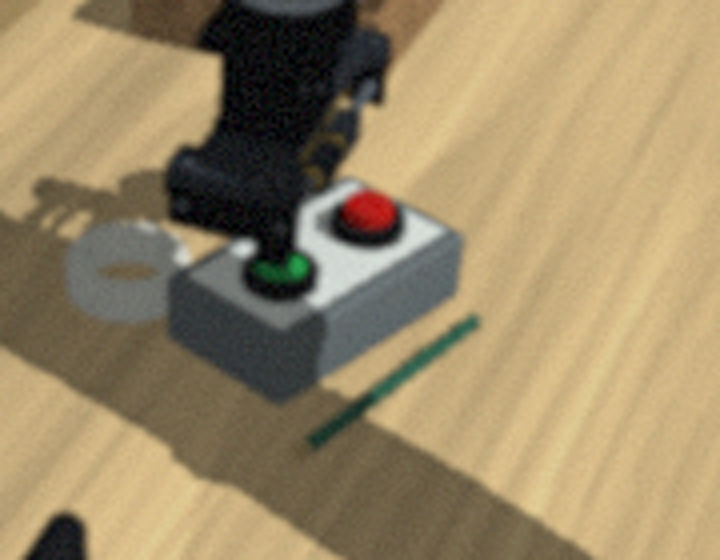

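View pics/wrist7.png

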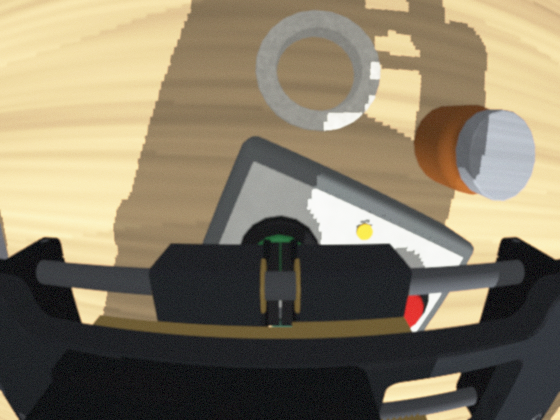

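The fingertip is centred on the green button, which is flush with its ring, while the red one still stands proud. Now I'll release and rise clear.

```bash
python3 -m handwheel '[[0,0,-4,0,0,0,1],[0,0,-10,0,0,0,1],[0,0,-20,0,0,0,1],[0,0,-50,0,0,0,1],[0,0,-90,0,0,0,1],[0,0,-130,0,0,0,1],[-30,40,-140,0,0,0,1],[-60,90,-140,0,0,0,1],[-90,140,-140,0,0,0,1],[-100,190,-140,0,0,0,1],[-110,240,-140,0,0,0,1],[-110,240,-140,0,0,0,1]]'
python3 - <<'E'
from h import *
delta()
for n in('top','side'):
    im=ctrl.get_image(n)[:,:,::-1];cv2.imwrite(f'pics/{n}8.png',im)
    old=cv2.imread(f'pics/{n}0.png');cv2.imwrite(f'pics/{n}d.png',cv2.absdiff(im.copy(),old))
    for nm in(im,old):
        h=cv2.cvtColor(nm.copy(),cv2.COLOR_BGR2HSV)
        for m in((((h[...,0]<5)|(h[...,0]>175))&(h[...,1]>190)&(h[...,2]>70)),(h[...,0]>50)&(h[...,0]<90)&(h[...,1]>90)):
            k,l,st,c=cv2.connectedComponentsWithStats(m.astype(np.uint8))
            print(n,[(c[i].round(1),st[i,4]) for i in range(1,k) if st[i,4]>40])
E
```

```text
time: 15.55
position: [0.4475, -0.4537, 0.2137]
tool_rot: [-3.14, -0.085, 0.006]
ft_force: [-0.2, -0.1, 0.1]
grip_width: 0.002
pos [ 0.4475 -0.4537  0.2137] F [-0.24 -0.14  0.1 ] t 15.55 grip 0.0 toolx [ 0.999  0.054 -0.004] toolz [-0.004  0.    -1.   ] carr [-108.6 -647.3]
top [(array([553.7, 128. ]), np.int32(127)), (array([415.4, 232.3]), np.int32(156)), (array([167.3, 270.8]), np.int32(393))]
top [(array([377.4, 219.1]), np.int32(191)), (array([386. , 261.9]), np.int32(119))]
top [(array([415.4, 232. ]), np.int32(167)), (array([167.3, 270.8]), np.int32(393))]
top [(array([377.4, 219.1]), np.int32(191)), (array([386.8, 262.1]), np.int32(115))]
side [(array([322.2, 104.2]), np.int32(223)), (array([342.2, 172.7]), np.int32(84)), (array([274.6, 296.1]), np.int32(618))]
side [(array([319.5, 185.9]), np.int32(117)), (array([347.8, 215.1]), np.int32(77))]
side [(array([322.3, 104.4]), np.int32(173)), (array([342.3, 172.7]), np.int32(84)), (array([274.7, 296.1]), np.int32(612))]
side [(array([319.6, 185.8]), np.int32(128)), (array([347.9, 214.9]), np.int32(78))]
```

View pics/top8.png

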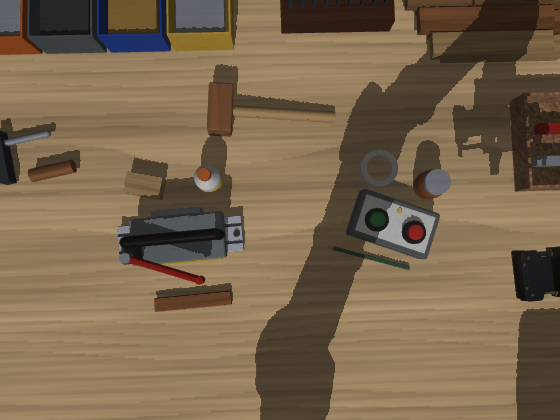

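View pics/side8.png

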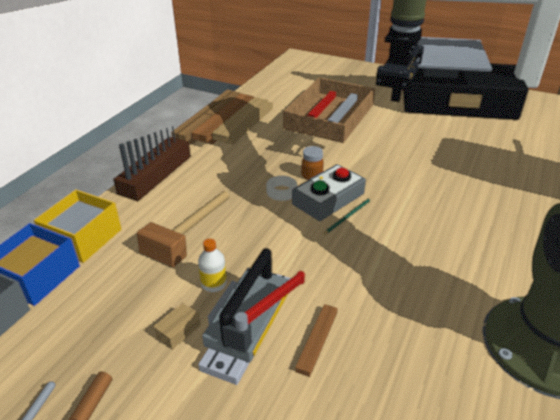

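Lever, buttons and loose things all sit at the same pixels as at the start, and the arm is clear. The lit indicator lamp near (400,210) was visible in the wrist view before the press, so I don't count it as evidence. Handing in.

```bash
python3 -c "
from bench import ctrl
print(ctrl.close_job())"
```

```text
the job is handed in; nothing more can be done
None
```

The brake lever check is done and logged with the green button, and I handed the job in at about 15.6 s of the 56 s allowed; no verdict was reported.

- **Lever:** I pushed it in with the outside of the shut fingers until it stalled about where I had predicted the stop. I held it there for about 2.6 s at roughly 14 N sideways. The wrist picture showed it parallel to the bar with a clear gap. It then swung back out, and the last pictures match the start to about 0.1 pixel.
- **Green button:** I pressed it with the fingertip until it would go no farther. It sat flush with its ring while the red button still stood proud, and afterwards it was back at its starting pixels.
- **Everything else:** The loose things look unmoved in both pictures. The pencil was the only one whose pixel position I measured, and it shifted by less than a pixel. The arm ended clear, with the wrist force near zero.

Two readings were off:
- **Button height:** the fingertip touched the button about 5–9 mm higher than the 63–64 mm I had triangulated.
- **Press force:** the last press step therefore reached about 30 N, more than the button's 5 N needed. The limits are 40 N for the arm or gripper body and 120 N at the wrist.

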